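Lay out the cocktail tray

ROBOT

A 6-joint arm with a two-finger parallel gripper is mounted at the origin on the work surface. World frame = base frame: x ahead of the robot, y to its left, z up, the work surface at z = 0. Lengths are in m, angles in degrees, forces in N, time in s.
With the tool pointing down it reaches from about 0.275 to 1 m from the base axis. Payload 8.4 kg.
Tool frame: the origin (TCP) lies midway between the tips of the shut fingers; the grasp point (between the pads) lies 19 mm behind it (ctrl.grip_point_offset is the distance from the TCP to the grasp point, in m); z points along the fingers, y is the line along which they close (so a half turn about z gives the same grasp; the last joint's range is limited). The gripper opens to 85 mm and grips with 20 to 120 N. Pads are 22 mm wide; open, the fingers measure 114 mm over their backs; the gripper's body (76 mm by 85 mm) begins 54 mm behind the grasp point. The pads swing forward as they close: fully open they stand 13 mm farther back than shut.
Start: joints at [-68.377, 20.225, 93.587, -0, 66.188, -0.138], TCP at [0.232, -0.58, 0.231] pointing down, gripper open.
Joint ranges: [-150.9, 150.9], [-52.94, 120.26], [3.33, 152.33], [-74.26, 254.26], [0, 154.13], [-172.89, 172.89]. Speed limits (degrees/s): [127.2, 127.2, 159.86, 180, 180, 180].

INTERFACE

Orientations are given as [roll, pitch, yaw] about the fixed x, y, z axes, in that order (R = Rz(yaw) Ry(pitch) Rx(roll)).
In Python, from cell import ctrl, vision gives the robot as it stands.
- The arm moves only by the tool drive_tool, never from a script. Its arguments are lists of equal length, an entry for each row: "claw": the gripper's target within -1 to 1 (shut at 1, half-way at 0, fully open at -1); "xyz": the shift along the world's x, y, z in mm, a list of three; "dr": the turn, a rotation vector about the world's x, y, z in rad, a list of three. In form: {"claw": [claw, ...], "xyz": [[tx, ty, tz], ...], "dr": [[ax, ay, az], ...]}. A call has 1 to 5 rows; each row is the pose to reach, as a shift and turn from the pose commanded when the call began; what a row does not reach only later rows make up. A row lasts 1/10 s, in which the tool goes at most 50 mm and 8.59 degrees, less where a joint would pass 70% of its speed; a pose out of reach is approached as far as the arm can. A call with a gripper value outside its range is refused whole. The fingers move at their own pace and stop on an object; the grip force is fixed at half the most. Time passes only in rows, so rows that repeat a pose let the fingers close. It gives the time, the measured TCP pose, the force, the opening and the grip force at its end, in the units of the state.
- ctrl.state(): the state, without advancing time (a new reading comes with each control period).
- vision.snapshot(name): name is "scene" or "side" or "wrist"; returns a dict with "frame" (400x640x3 uint8, red, green, blue), "z_map" (400x640 float32, m along the optical axis (not along the pixel's ray), 0 where there is no reading), "fx", "fy", "cx", "cy" (pixels), "k1" (the pictures are not rectified: a ray, as slopes to the right and down, at radius r is drawn at 1 + k1 r^2 times it, then the intrinsics apply), "position" and "rotation" of the camera in the world. Camera axes: x right, y down, z forward; pixel columns grow to the right and rows downward; lengths in m; the calibration is good to about 2 mm. A picture is of the moment at which its call begins.
- ctrl.close_job(): hands the job in; it is judged then, once.
Trained networks look in a picture, given as the dict that the camera call returned (one of the last four; its "shot" number tells which), for a name from the list of things; names that differ only in an ending like _2 or _b are one class to them, and where a whole thing is asked for, a point or a joint stands for the part that bears it (a point fixed in the world has none). Each returns a list of dicts, best first, with "p" (0 to 1); they miss things now and then, are a little off and sometimes report something else, mostly with a low value. They report only what shows in the picture. A call takes as long as a camera call.
- vision.spot_in(picture, label): "centre" ([column, row] in pixels, amid what is visible of it).
- vision.mark_of(picture, label): "centre" ([column, row] in pixels: a listed point, or the origin of a listed thing).
The state is a dict: "clock": time; "joints": joint angles; "qvel": joint speeds; "joint_torque": joint torques, N m; "tcp_pos": TCP position; "orientation": TCP orientation; "wrist_force": force on the tool from outside, world axes, zero at the start; "ft_torque": the same for the moment, N m; "opening": finger opening in m; "grasp_force": force on a finger pad.
Only numpy, scipy, OpenCV 4.12 (cv2) and the standard library are available. Lean on these libraries where they do the work, as an engineer would, in place of code of your own. Each camera call takes 0.05 s, during which the arm holds its last target. There are 200 camera calls.

TASK

Set up the cocktail tray: stand the double-ended steel jigger in the wide round holder, the slim round bottle in the narrow round holder and the square bottle in the square holder, each upright and flat on the tray floor inside its holder. Leave the footed steel cup, the squat bottle and the potted plant where they stand, and do not knock anything over.

Things in the scene. Friction and masses are not known exactly. Their poses are not given: they have to be found in the camera images.
- tray: fixed serving tray, 155 mm (its x) by 310 mm (its y), dark wood floor with a low brass rim 22 mm high all round (5 mm thick), a small brass handle up to 35 mm high beyond each short end. Origin under its centre on the counter; z up; the tray floor is 8 mm above the counter. The three holders stand on this floor in a row along the tray's y, about 95 mm apart, in any order
- wide_ring: fixed wide round brass holder on the tray: an open ring, inner diameter 68 mm, outer 76 mm, 14 mm high. Origin at its centre on the tray floor (8 mm above the counter), z up. Place of the jigger
- narrow_ring: fixed narrow round brass holder on the tray: an open ring, inner diameter 48 mm, outer 56 mm, 14 mm high. Origin at its centre on the tray floor, z up. Place of the slim bottle
- square_frame: fixed square brass holder on the tray: an open frame, inner 60 x 60 mm, outer 68 x 68 mm, 14 mm high, sides along its x and y; may be turned a little against the tray. Origin at its centre on the tray floor, z up. Place of the square bottle
- jigger: double-ended steel jigger (bar measure), loose, standing upright: an hourglass 88 mm high, two cups joined at a 20 mm waist 38 to 44 mm up, no foot; foot rim 48 mm across, top cup open, 46 to 48 mm across from 62 mm up to its rim at 88 mm (grip it there from outside). About 0.12 kg. Origin at the centre of its underside, z up
- slim_bottle: slim round amber glass bottle, loose, standing upright: body 32 mm across and 66 mm high, shoulder to 80 mm, then a black cylindrical cap 22 mm across from 80 to 114 mm high (grip it by the cap). About 0.13 kg. Origin at the centre of its underside, z up
- square_bottle: square amber glass bottle, loose, standing upright: body 44 x 44 mm and 62 mm high with sides along its x and y, short neck 24 mm across to 74 mm, then a square black stopper 24 x 24 mm from 74 to 108 mm high, sides parallel to the body's (grip it there). About 0.20 kg. Origin at the centre of its underside, z up
- footed_cup: look-alike, to be left: steel cup on a stem with a broad flat foot 64 mm across, 10 mm stem, single bowl 36 mm across on top, 66 mm high, loose. Origin at the centre of its underside, z up
- squat_bottle: look-alike, to be left: squat round amber glass bottle, body 58 mm across and 36 mm high, shoulder to 50 mm, black cap 22 mm across from 50 to 84 mm high, loose. Origin at the centre of its underside, z up
- plant: bystander, to be left: white pot 76 mm across and 75 mm high with green leaves up to about 130 mm high and 110 mm across, loose, standing at the far side of the counter. Origin at the centre of its underside, z up

How it is judged:
By the outcome, as a careful person would: the job done as asked, in the order asked, and still so for the second after the job is handed in, with the robot touching nothing.
It also fails if it takes over 96 s, if anything falls off the work surface, if the arm or the gripper's body presses on something with over 40 N, if the wrist force passes 120 N, or if a joint passes its speed limit or range.

## Working session

There is one attempt and no reset: what is moved stays moved. The work goes in short steps, Python scripts to look and compute and a tool call to move; the robot and the scene stay as the last step left them, time stands still between calls to the robot, and variables do not carry over. Pictures are saved under pics/ and viewed, at most 14 in all, crops included, and the job is handed in when it is done.

Besides the shell and the picture viewer there is one more tool, called after "Call:" as name(argument=value, ...), one argument or row to a line, values as JSON. drive_tool: Moves the arm, as the interface text tells. Its arguments: {"type":"object","properties":{"claw":{"type":"array","items":{"type":"number"}},"xyz":{"type":"array","items":{"type":"array","items":{"type":"number"}}},"dr":{"type":"array","items":{"type":"array","items":{"type":"number"}}}},"required":["claw","xyz","dr"]}

```bash
mkdir -p pics; ls
cat > h.py <<'E'
import numpy as np, cv2
from cell import ctrl, vision
def save(s,n): cv2.imwrite('pics/'+n+'.png',s['frame'][:,:,::-1])
def rays(s,uv):
    uv=np.asarray(uv,float).reshape(-1,2)
    d=np.c_[(uv[:,0]-s['cx'])/s['fx'],(uv[:,1]-s['cy'])/s['fy']]
    u=d.copy()
    for _ in range(20): u=d/(1+s['k1']*(u**2).sum(1,keepdims=True))
    return np.c_[u,np.ones(len(u))]
def onplane(s,uv,z):
    r=rays(s,uv)@np.array(s['rotation']).T; p=np.array(s['position'])
    return p+r*((z-p[2])/r[:,2])[:,None]
def cloud(s):
    v,u=np.mgrid[0:400,0:640]; z=s['z_map'].ravel()
    P=(rays(s,np.c_[u.ravel(),v.ravel()])*z[:,None])@np.array(s['rotation']).T+np.array(s['position'])
    P[z==0]=np.nan
    return P.reshape(400,640,3)
L=['tray','wide_ring','narrow_ring','square_frame','jigger','slim_bottle','square_bottle','footed_cup','squat_bottle','plant']
Z={'wide_ring':.008,'narrow_ring':.008,'square_frame':.008}
E
python3 - <<'E'
from h import *
for c in ['scene','side']:
    s=vision.snapshot(c); save(s,c+'0'); print(c,s['position'],np.round(s['rotation'],2).tolist(),s['fx'])
    for l in L:
        m=vision.mark_of(s,l)
        for d in m[:2]: print(l,round(d['p'],2),np.round(d['centre']),np.round(onplane(s,d['centre'],Z.get(l,0))[0],4))
print(ctrl.state())
E
```

```text
pics
scene [ 1.01555665 -0.51759691  0.6945628 ] [-135.69, 0.45, 40.53] 429.8327265940071Traceback (most recent call last):
  File "<stdin>", line 6, in <module>
  File "h.py", line 12, in onplane
    return p+r*((z-p[2])/r[:,2])[:,None]
                         ~^^^^^
IndexError: too many indices for array: array is 1-dimensional, but 2 were indexed
```

Rotation is rpy in degrees.

```bash
sed -i "s/np.array(s\['rotation'\])/RM(s)/; s/^def rays/def RM(s): return Rotation.from_euler('xyz',s['rotation'],degrees=True).as_matrix()\ndef rays/; s/^from cell/from scipy.spatial.transform import Rotation\nfrom cell/" h.py
python3 - <<'E'
from h import *
for c in ['scene','side']:
    s=vision.snapshot(c); save(s,c+'0'); print(c,s['position'],s['rotation'],s['fx'])
    for l in L:
        m=vision.mark_of(s,l)
        for d in m[:2]: print(l,round(d['p'],2),np.round(d['centre']),np.round(onplane(s,d['centre'],Z.get(l,0))[0],4))
print(ctrl.state())
E
```

```text
scene [ 1.01555665 -0.51759691  0.6945628 ] [-135.69000682    0.44582453   40.52767573] 429.8327265940071
tray 0.81 [218. 255.] [ 0.5159 -0.2475  0.    ]
wide_ring 0.88 [187. 282.] [ 0.526  -0.3314  0.008 ]
narrow_ring 0.8 [252. 221.] [ 0.5084 -0.1426  0.008 ]
square_frame 0.77 [216. 251.] [ 0.5111 -0.2447  0.008 ]
jigger 0.79 [297. 166.] [ 0.4537  0.0619 -0.    ]
slim_bottle 0.9 [364. 178.] [0.6076 0.1307 0.    ]
square_bottle 0.86 [356. 121.] [0.4508 0.3069 0.    ]
footed_cup 0.58 [393. 148.] [0.5964 0.2714 0.    ]
squat_bottle 0.92 [324. 137.] [0.429  0.1926 0.    ]
plant 0.98 [386. 237.] [0.7489 0.0126 0.    ]
side [0.34757943 0.67053905 0.84360224] [-137.21465524    0.82678643 -158.582908  ] 500.16846054909206
tray 0.92 [400. 155.] [ 0.5223 -0.24    0.    ]
wide_ring 0.61 [410. 130.] [ 0.5226 -0.3316  0.008 ]
narrow_ring 0.65 [396. 176.] [ 0.509  -0.1577  0.008 ]
square_frame 0.79 [408. 156.] [ 0.5022 -0.2364  0.008 ]
jigger 0.72 [397. 261.] [ 0.4425  0.0693 -0.    ]
slim_bottle 0.7 [308. 265.] [0.6091 0.1441 0.    ]
square_bottle 0.58 [357. 367.] [0.4439 0.3132 0.    ]
square_b
[... 239 characters left out ...]
441 -0.    ]
{'clock': 1.2, 'joints': array([-6.83758486e+01,  2.02236614e+01,  9.35877262e+01,  1.69194513e-03,
        6.61874774e+01, -1.36915833e-01]), 'qvel': array([ 0.03343342, -0.05675365, -0.0244715 , -0.10436441,  0.01647181,
       -0.02111145]), 'joint_torque': array([-9.86982086e-04, -6.05179167e+01, -3.42445707e+01, -1.05353149e-04,
        1.16360079e-03,  2.11541027e-05]), 'tcp_pos': array([ 0.23172498, -0.58045497,  0.23129406]), 'orientation': array([ 1.79998861e+02, -1.54520938e-03,  2.17603841e+01]), 'wrist_force': array([-0.05479673,  0.02417437,  0.76982545]), 'ft_torque': array([-0.0126842 , -0.06984854, -0.0249906 ]), 'grasp_force': 0.0, 'opening': 0.0854055768842744}
```

View pics/scene0.png

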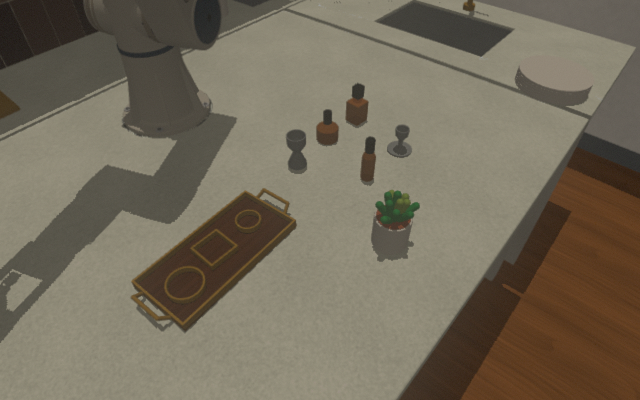

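View pics/side0.png

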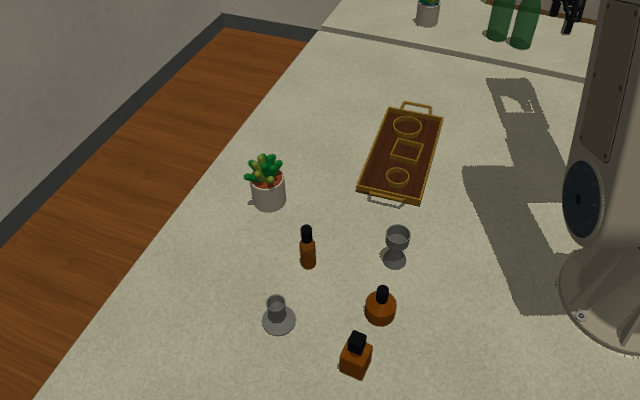

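The scene view shows the tray at lower left: wide ring at (187,282), square frame at (216,251), narrow ring at (252,221). The jigger is at (297,150), slim bottle (368,160), square bottle (357,105), squat bottle (327,128), footed cup (400,140) and plant (392,220). The side view agrees with this. I'll look at the tray from the wrist camera on the way.

Call:
drive_tool(
  claw=[-1, -1, -1, -1, -1],
  xyz=[
    [20, 20, 30],
    [50, 50, 60],
    [80, 90, 80],
    [110, 130, 100],
    [140, 170, 120],
  ],
  dr=[
    [0, 0, 0],
    [0, 0, 0],
    [0, 0, 0],
    [0, 0, 0],
    [0, 0, 0],
  ],
)

```text
clock: 1.7
tcp_pos: [0.365, -0.419, 0.3472]
orientation: [180.0, -0.0, 21.7]
wrist_force: [0.8, -1.4, -0.0]
opening: 0.0855
grasp_force: 0.0
```

Call:
drive_tool(
  claw=[-1, -1, -1, -1, -1],
  xyz=[
    [25, 35, 0],
    [50, 70, 0],
    [70, 110, 0],
    [80, 150, 0],
    [80, 150, 0],
  ],
  dr=[
    [0, 0, 0],
    [0, 0, 0],
    [0, 0, 0],
    [0, 0, 0],
    [0, 0, 0],
  ],
)

```text
clock: 2.2
tcp_pos: [0.4452, -0.2665, 0.3465]
orientation: [-179.9, -0.1, 22.0]
wrist_force: [-0.1, -0.9, -0.4]
opening: 0.0851
grasp_force: 0.0
```

Run:
```python
from h import *
s=vision.snapshot('wrist'); save(s,'w1'); np.save('w1.npy',s,allow_pickle=True); print(s['position'],s['rotation'],s['fx'],s['cx'],s['cy'],s['k1'])
print(ctrl.state()['tcp_pos'],ctrl.state()['orientation'])
for l in L[:4]:
    for d in vision.mark_of(s,l)[:2]: print(l,round(d['p'],2),np.round(d['centre']),np.round(onplane(s,d['centre'],Z.get(l,0))[0],4))
```

```text
[ 0.52427437 -0.23563537  0.48800101] [ 1.60966870e+02  8.66735907e-02 -6.80177118e+01] 313.7355823128648 318.37270321959363 202.57133948067224 -0.019589407447246486
[ 0.44478346 -0.26854418  0.34651073] [ 1.79992095e+02 -1.56503588e-02  2.19638764e+01]
tray 0.61 [326. 101.] [ 0.5195 -0.2494  0.    ]
narrow_ring 0.9 [258.  84.] [ 0.5056 -0.1495  0.008 ]
```

View pics/w1.png

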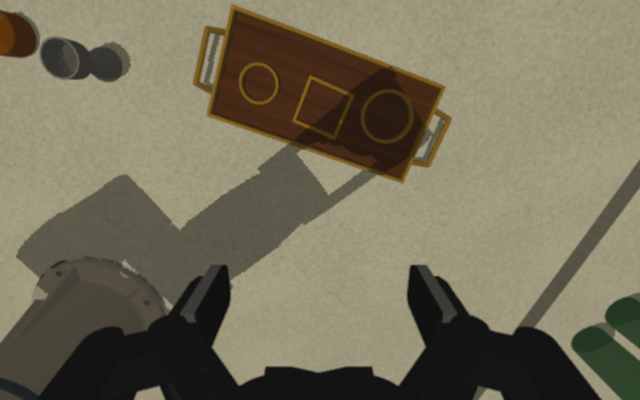

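The wrist view shows the narrow ring at (258,84), the frame at (323,107), the wide ring at (387,116), and the jigger top at (65,60). Next I'll fit the brass outlines and find the object tops from depth.

```bash
cat >> h.py <<'E'
def ortho(s,z,x0,x1,y0,y1,mm=.5):
    xs=np.arange(x0,x1,mm/1000);ys=np.arange(y0,y1,mm/1000)
    X,Y=np.meshgrid(xs,ys); P=np.c_[X.ravel(),Y.ravel(),np.full(X.size,z)]
    c=(P-np.array(s['position']))@RM(s); n=c[:,:2]/c[:,2:]; n=n*(1+s['k1']*(n**2).sum(1,keepdims=True))
    m=np.float32([n[:,0]*s['fx']+s['cx'],n[:,1]*s['fy']+s['cy']]).reshape(2,*X.shape)
    return cv2.remap(s['frame'],m[0],m[1],cv2.INTER_LINEAR)
E
python3 - <<'E'
from h import *
w=np.load('w1.npy',allow_pickle=True).item()
for s,n in [(w,'w'),(vision.snapshot('scene'),'scene'),(vision.snapshot('side'),'side')]:
    x0,y0=.42,-.42
    o=ortho(s,.022,x0,.62,y0,-.08)
    hsv=cv2.cvtColor(o,cv2.COLOR_RGB2HSV)
    if n=='w': cv2.imwrite('pics/ortho.png',o[:,:,::-1])
    r,g,b=[o[...,i].astype(float) for i in range(3)]
    m=((hsv[...,0]>=15)&(hsv[...,0]<30)&(hsv[...,1]>110)&(hsv[...,2]>45)).astype(np.uint8)*255
    m=cv2.morphologyEx(m,cv2.MORPH_CLOSE,np.ones((5,5)))
    cs,h=cv2.findContours(m,cv2.RETR_CCOMP,cv2.CHAIN_APPROX_NONE)
    print(n)
    for c,hh in zip(cs,h[0]):
        a=cv2.contourArea(c)/4
        if a<1200: continue
        (cx,cy),sz,an=cv2.minAreaRect(c); print('hole' if hh[3]>=0 else 'outer',round(a),'xy',round(x0+cx/2000,4),round(y0+cy/2000,4),np.round(np.array(sz)/2,1),round(an,1))
    if n!='w':
        P=cloud(s)
        for l,(x,y,zt) in dict(jigger=(.448,.066,.088),slim=(.608,.137,.114),sq=(.447,.31,.108),squat=(.433,.197,.084)).items():
            k=(abs(P[...,0]-x)<.04)&(abs(P[...,1]-y)<.04)&(abs(P[...,2]-zt)<.005)
            q=P[k]; print(l,len(q),np.round((q.min(0)+q.max(0))/2,4),np.round(np.ptp(q,0),3))
E
```

```text
w
outer 2624 xy 0.5065 -0.152 [57.7 58.2] 76.0
hole 1502 xy 0.507 -0.153 [44. 43.] 0.0
outer 4923 xy 0.5095 -0.2472 [71.6 71.3] 89.2
hole 3150 xy 0.5097 -0.2468 [57.  56.9] 89.1
outer 4766 xy 0.5331 -0.3375 [78.  78.6] 32.5
hole 3081 xy 0.5333 -0.3362 [63.5 61.5] 0.0
outer 45953 xy 0.5195 -0.2502 [149.1 343.9] 2.9
hole 38913 xy 0.5197 -0.245 [135.7 290.6] 2.9
scene
outer 3123 xy 0.5088 -0.1541 [58.4 70.5] 50.9
outer 5756 xy 0.5122 -0.2487 [76.5 81.5] 90.0
hole 2458 xy 0.5131 -0.2498 [54.1 48.1] 89.1
outer 4943 xy 0.5364 -0.3388 [75.  85.1] 65.2
hole 2936 xy 0.5369 -0.3404 [61.3 62.2] 14.9
outer 49760 xy 0.5242 -0.2497 [159.6 343.3] 2.8
hole 38030 xy 0.5186 -0.2479 [138.8 302.4] 2.9
jigger 90 [0.4469 0.0669 0.0861] [0.048 0.048 0.006]
slim 55 [0.6077 0.1369 0.112 ] [0.02  0.019 0.006]
sq 54 [0.4473 0.3112 0.1063] [0.025 0.025 0.006]
squat 43 [0.4378 0.1942 0.0824] [0.021 0.022 0.007]
side
outer 3218 xy 0.505 -0.1424 [57.1 71.1] 6.3
outer 47426 xy 0.5187 -0.2494 [151.1 345.9] 2.9
hole 2334 xy 0.5076 -0.2371 [43.8 56.1] 89.2
hole 2372 xy 0.531 -0.3267 [56.  54.8] 54.5
hole 26214 xy 0.5172 -0.2335 [137.5 281.7] 2.8
jigger 149 [0.4483 0.0696 0.0875] [0.048 0.049 0.009]
slim 100 [0.6095 0.1392 0.1133] [0.022 0.024 0.008]
sq 228 [0.4474 0.3138 0.1071] [0.025 0.025 0.008]
squat 114 [0.4388 0.1981 0.0832] [0.021 0.023 0.007]
```

Call:
drive_tool(
  claw=[-1, -1, -1, -1, -1],
  xyz=[
    [0, 40, -10],
    [0, 85, -20],
    [0, 130, -35],
    [0, 175, -55],
    [0, 215, -75],
  ],
  dr=[
    [0, 0, 0],
    [0, 0, 0],
    [0, 0, 0],
    [0, 0, 0],
    [0, 0, 0],
  ],
)

```text
clock: 3.05
tcp_pos: [0.4441, -0.0545, 0.2709]
orientation: [180.0, -0.1, 21.7]
wrist_force: [0.3, -0.2, -0.3]
opening: 0.0855
grasp_force: 0.0
```

Call:
drive_tool(
  claw=[-1, -1, -1, -1, -1],
  xyz=[
    [0, 45, -25],
    [0, 85, -55],
    [0, 115, -80],
    [0, 115, -80],
    [0, 115, -80],
  ],
  dr=[
    [0, 0, 0],
    [0, 0, 0],
    [0, 0, 0],
    [0, 0, 0],
    [0, 0, 0],
  ],
)

```text
clock: 3.55
tcp_pos: [0.4442, 0.0593, 0.1909]
orientation: [-180.0, 0.1, 21.8]
wrist_force: [-0.5, 0.6, 0.6]
opening: 0.0856
grasp_force: 0.0
```

Run:
```python
from h import *
s=vision.snapshot('wrist'); save(s,'w2'); t=ctrl.state(); print(t['tcp_pos'],t['orientation'],ctrl.grip_point_offset)
P=cloud(s)
for l,(x,y,zt) in dict(jigger=(.448,.068,.088),slim=(.608,.137,.114),sq=(.447,.31,.108),squat=(.433,.197,.084)).items():
    k=(abs(P[...,0]-x)<.04)&(abs(P[...,1]-y)<.04)&(abs(P[...,2]-zt)<.005)
    q=P[k]
    if len(q): print(l,len(q),np.round((q.min(0)+q.max(0))/2,4),np.round(np.ptp(q,0),3))
```

```text
[0.44474718 0.05885531 0.19165505] [ 1.79978509e+02 -9.35284868e-03  2.17491887e+01] 0.0187
jigger 610 [0.4491 0.0667 0.086 ] [0.047 0.048 0.006]
sq 84 [0.4491 0.2984 0.1045] [0.021 0.003 0.003]
squat 604 [0.4405 0.1945 0.082 ] [0.022 0.022 0.006]
```

View pics/w2.png

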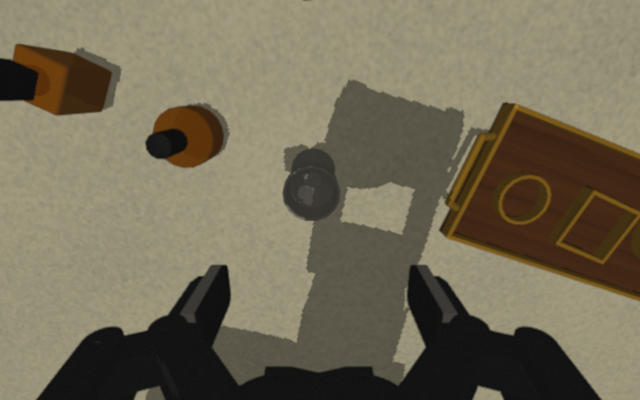

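The jigger's mouth is at (311,193), between the fingers' lines; the squat bottle is at (185,138) and the square bottle at (60,80), both clear. I'll go down and grip.

Call:
drive_tool(
  claw=[-1, -1, -1, -1, -1],
  xyz=[
    [4, 8, -20],
    [4, 8, -60],
    [4, 8, -100],
    [4, 8, -125],
    [4, 8, -135],
  ],
  dr=[
    [0, 0, 0],
    [0, 0, 0],
    [0, 0, 0],
    [0, 0, 0],
    [0, 0, 0],
  ],
)

```text
clock: 4.1
tcp_pos: [0.448, 0.0661, 0.0552]
orientation: [-180.0, 0.1, 21.6]
wrist_force: [-0.8, 0.6, 0.2]
opening: 0.0853
grasp_force: 0.0
```

Call:
drive_tool(
  claw=[-0.3, 0, 0.5, 1, 1],
  xyz=[
    [0, 0, 0],
    [0, 0, 0],
    [0, 0, 0],
    [0, 0, 0],
    [0, 0, 0],
  ],
  dr=[
    [0, 0, 0],
    [0, 0, 0],
    [0, 0, 0],
    [0, 0, 0],
    [0, 0, 0],
  ],
)

```text
clock: 4.6
tcp_pos: [0.4499, 0.0677, 0.0583]
orientation: [179.9, -0.2, 21.8]
wrist_force: [-1.4, -1.6, 9.6]
opening: 0.0446
grasp_force: 59.5
```

Call:
drive_tool(
  claw=[1, 1, 1, 1, 1],
  xyz=[
    [0, 0, 0],
    [0, 0, 0],
    [0, 0, 0],
    [0, 0, 3],
    [0, 0, 10],
  ],
  dr=[
    [0, 0, 0],
    [0, 0, 0],
    [0, 0, 0],
    [0, 0, 0],
    [0, 0, 0],
  ],
)

```text
clock: 5.1
tcp_pos: [0.4483, 0.0676, 0.0671]
orientation: [180.0, -0.0, 21.8]
wrist_force: [-0.0, 0.3, -0.9]
opening: 0.0447
grasp_force: 61.2
```

Call:
drive_tool(
  claw=[1, 1, 1, 1, 1],
  xyz=[
    [0, 0, 20],
    [5, -20, 50],
    [10, -50, 70],
    [20, -90, 80],
    [28, -130, 80],
  ],
  dr=[
    [0, 0, 0],
    [0, 0, 0],
    [0, 0, 0],
    [0, 0, 0],
    [0, 0, 0],
  ],
)

```text
clock: 5.6
tcp_pos: [0.4778, -0.0638, 0.1491]
orientation: [179.9, -0.2, 21.8]
wrist_force: [0.1, 0.3, -1.7]
opening: 0.0444
grasp_force: 61.6
```

Call:
drive_tool(
  claw=[1, 1, 1, 1, 1],
  xyz=[
    [9, -40, 0],
    [18, -80, 0],
    [27, -125, 0],
    [35, -165, 0],
    [44, -205, 0],
  ],
  dr=[
    [0, 0, 0],
    [0, 0, 0],
    [0, 0, 0],
    [0, 0, 0],
    [0, 0, 0],
  ],
)

```text
clock: 6.1
tcp_pos: [0.5202, -0.2693, 0.1472]
orientation: [180.0, -0.0, 21.7]
wrist_force: [0.2, 0.3, -0.7]
opening: 0.0448
grasp_force: 61.6
```

Call:
drive_tool(
  claw=[1, 1, 1, 1, 1],
  xyz=[
    [6, -30, 0],
    [11, -55, 0],
    [14, -70, 0],
    [14, -70, 0],
    [14, -70, 0],
  ],
  dr=[
    [0, 0, 0],
    [0, 0, 0],
    [0, 0, 0],
    [0, 0, 0],
    [0, 0, 0],
  ],
)

```text
clock: 6.6
tcp_pos: [0.5338, -0.3367, 0.1464]
orientation: [-180.0, 0.0, 21.7]
wrist_force: [-0.0, 0.3, -2.4]
opening: 0.0442
grasp_force: 61.7
```

Run:
```python
from h import *
s=vision.snapshot('wrist'); save(s,'w3');t=ctrl.state(); print(t['tcp_pos'],t['orientation'])
o=ortho(s,.022,.42,.62,-.42,-.08); 
s=vision.snapshot('scene'); v=s['frame'][150:350,80:330][:,:,::-1]
v=cv2.resize(v,None,fx=2.4,fy=2.4); cv2.imwrite('pics/m3.png',np.hstack([v[:480],cv2.resize(o[:,:,::-1],(200,340))[:340] if 0 else np.zeros((480,1,3),np.uint8)]))
```

```text
[ 0.53382532 -0.33630794  0.14629858] [-1.79942043e+02  2.05911397e-02  2.17834340e+01]
```

View pics/m3.png

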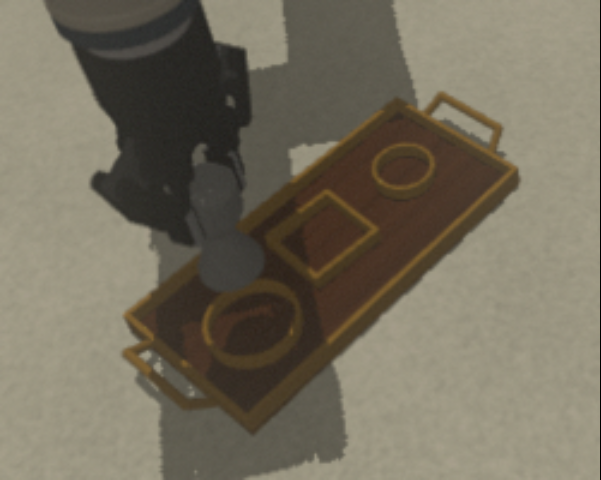

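View pics/w3.png

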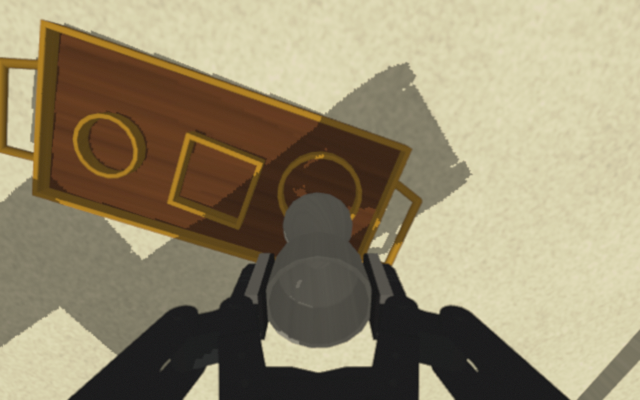

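In the crop the jigger hangs above and left of the wide ring, centred at (253,323); the wrist view shows its top rim at (320,300) and its lower end at (318,225). I'll check the tilt by projecting an upright model.

```bash
cat >> h.py <<'E'
def proj(s,P):
    c=(np.atleast_2d(P)-np.array(s['position']))@RM(s); n=c[:,:2]/c[:,2:]; n=n*(1+s['k1']*(n**2).sum(1,keepdims=True))
    return np.c_[n[:,0]*s['fx']+s['cx'],n[:,1]*s['fy']+s['cy']]
E
python3 - <<'E'
from h import *
a=np.linspace(0,2*np.pi,60)
out=[]
for c,(r0,r1,c0,c1) in dict(wrist=(130,400,160,480),scene=(190,340,110,288)).items():
    s=vision.snapshot(c); im=cv2.resize(s['frame'][r0:r1,c0:c1],None,fx=400/(c1-c0),fy=400/(c1-c0))[:,:,::-1].copy(); f=400/(c1-c0)
    for z,r,col in [(.088,.024,(0,0,255)),(0,.024,(0,255,0)),(.041,.01,(255,0,0))]:
        q=(proj(s,np.c_[.534+r*np.cos(a),-.3365+r*np.sin(a),0*a+z+.090])-[c0,r0])*f
        cv2.polylines(im,[q.astype(np.int32)],True,col,1)
    q=(proj(s,np.c_[.534+.034*np.cos(a),-.3375+.034*np.sin(a),0*a+.022])-[c0,r0])*f
    cv2.polylines(im,[q.astype(np.int32)],True,(255,255,0),1); out.append(im[:335])
cv2.imwrite('pics/m4.png',np.hstack(out))
E
```

```text
(no output)
```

View pics/m4.png

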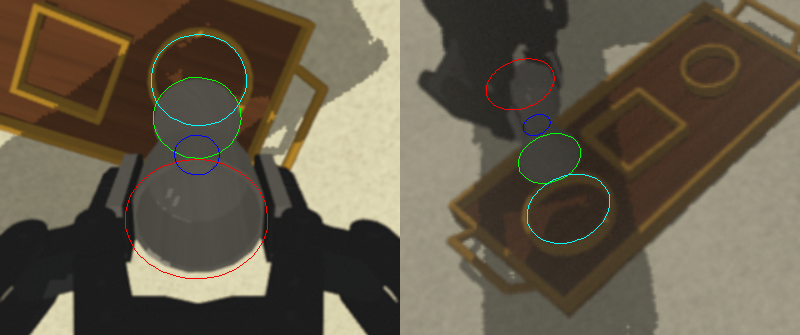

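The model fits: the jigger is upright and centred over the ring. I'll lower it.

Call:
drive_tool(
  claw=[1, 1, 1, 1, 1],
  xyz=[
    [0, -1, -30],
    [0, -1, -60],
    [0, -1, -74],
    [0, -1, -78],
    [0, -1, -79],
  ],
  dr=[
    [0, 0, 0],
    [0, 0, 0],
    [0, 0, 0],
    [0, 0, 0],
    [0, 0, 0],
  ],
)

```text
clock: 7.3
tcp_pos: [0.5344, -0.3383, 0.0675]
orientation: [-180.0, 0.0, 21.8]
wrist_force: [-0.3, -0.0, -1.6]
opening: 0.0446
grasp_force: 61.7
```

Call:
drive_tool(
  claw=[1, 1, 1, 1, 1],
  xyz=[
    [0, 0, 0],
    [0, 0, -1],
    [0, 0, -1],
    [0, 0, -2],
    [0, 0, -2],
  ],
  dr=[
    [0, 0, 0],
    [0, 0, 0],
    [0, 0, 0],
    [0, 0, 0],
    [0, 0, 0],
  ],
)

```text
clock: 7.8
tcp_pos: [0.5348, -0.3387, 0.0665]
orientation: [179.9, -0.1, 21.8]
wrist_force: [-0.6, 1.5, 5.9]
opening: 0.044
grasp_force: 62.1
```

It has touched the tray floor. Release and go up.

Call:
drive_tool(
  claw=[0.3, -0.2, -0.6, -1, -1],
  xyz=[
    [0, 0, 0],
    [0, 0, 0],
    [0, 0, 0],
    [0, 0, 0],
    [0, 0, 0],
  ],
  dr=[
    [0, 0, 0],
    [0, 0, 0],
    [0, 0, 0],
    [0, 0, 0],
    [0, 0, 0],
  ],
)

```text
clock: 8.3
tcp_pos: [0.5342, -0.3385, 0.0652]
orientation: [-180.0, 0.0, 21.8]
wrist_force: [0.6, 0.1, -0.6]
opening: 0.0856
grasp_force: 0.0
```

Call:
drive_tool(
  claw=[-1, -1, -1, -1, -1],
  xyz=[
    [0, 0, 10],
    [0, 0, 40],
    [0, 0, 80],
    [0, 0, 120],
    [0, 0, 150],
  ],
  dr=[
    [0, 0, 0],
    [0, 0, 0],
    [0, 0, 0],
    [0, 0, 0],
    [0, 0, 0],
  ],
)

```text
clock: 8.8
tcp_pos: [0.5348, -0.3388, 0.2187]
orientation: [179.9, -0.1, 21.8]
wrist_force: [0.8, -0.4, -0.3]
opening: 0.0852
grasp_force: 0.0
```

Call:
drive_tool(
  claw=[-1, -1, -1, -1, -1],
  xyz=[
    [8, 45, 0],
    [16, 90, 0],
    [24, 135, 0],
    [31, 180, 0],
    [38, 225, 0],
  ],
  dr=[
    [0, 0, 0],
    [0, 0, 0],
    [0, 0, 0],
    [0, 0, 0],
    [0, 0, 0],
  ],
)

```text
clock: 9.3
tcp_pos: [0.5723, -0.1118, 0.2162]
orientation: [180.0, -0.0, 21.7]
wrist_force: [1.2, 0.2, -0.7]
opening: 0.0858
grasp_force: 0.0
```

Call:
drive_tool(
  claw=[-1, -1, -1, -1, -1],
  xyz=[
    [8, 45, 0],
    [16, 90, 0],
    [24, 135, 0],
    [31, 180, 0],
    [36, 210, 0],
  ],
  dr=[
    [0, 0, 0],
    [0, 0, 0],
    [0, 0, 0],
    [0, 0, 0],
    [0, 0, 0],
  ],
)

```text
clock: 9.8
tcp_pos: [0.6084, 0.0995, 0.2162]
orientation: [-180.0, -0.1, 21.8]
wrist_force: [0.8, -0.5, 0.6]
opening: 0.0857
grasp_force: 0.0
```

Run:
```python
from h import *
s=vision.snapshot('wrist'); t=ctrl.state(); print(t['tcp_pos'],t['orientation'])
sc=vision.snapshot('scene')
h=300
cv2.imwrite('pics/m5.png',np.hstack([cv2.resize(s['frame'],(480,h)),cv2.resize(sc['frame'][210:330,130:250],(300,h))])[:,:,::-1])
def top(s,x,y,zt,l):
    P=cloud(s); k=(abs(P[...,0]-x)<.04)&(abs(P[...,1]-y)<.04)&(abs(P[...,2]-zt)<.006); q=P[k]
    if len(q):
        r=cv2.minAreaRect(np.float32(q[:,:2]*1000)); print(l,len(q),np.round((q.min(0)+q.max(0))/2,4),np.round(np.ptp(q,0),3),np.round(r[1],1),r[2])
top(s,.608,.138,.114,'slim'); top(s,.447,.311,.108,'sq'); top(sc,.534,-.338,.096,'jig')
```

```text
[0.60908488 0.10279131 0.21619206] [-1.79892488e+02 -1.43401380e-01  2.18893552e+01]
slim 549 [0.6106 0.137  0.1116] [0.021 0.021 0.007] [20.8 20.9] 20.61068344116211
sq 689 [0.4489 0.3093 0.1055] [0.026 0.026 0.007] [25.  25.5] 86.06220245361328
jig 162 [ 0.5324 -0.3385  0.0933] [0.049 0.048 0.007] [47.1 48.2] 71.80227661132812
```

View pics/m5.png

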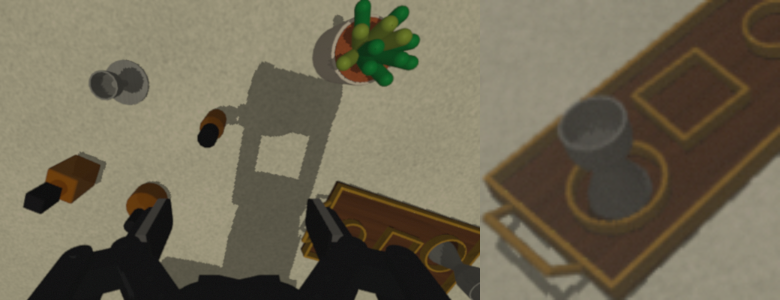

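The jigger stands in its ring (right crop, 610,180). In the wrist part, the slim bottle's cap is at (207,135). Now I'll grip the slim bottle.

Call:
drive_tool(
  claw=[-1, -1, -1, -1, -1],
  xyz=[
    [0, 34, -5],
    [0, 34, -45],
    [0, 34, -90],
    [0, 34, -125],
    [0, 34, -133],
  ],
  dr=[
    [0, 0, 0],
    [0, 0, 0],
    [0, 0, 0],
    [0, 0, 0],
    [0, 0, 0],
  ],
)

```text
clock: 10.4
tcp_pos: [0.6055, 0.1293, 0.0789]
orientation: [-179.9, 0.4, 21.7]
wrist_force: [-0.5, 0.1, 0.6]
opening: 0.0853
grasp_force: 0.0
```

Call:
drive_tool(
  claw=[-0.3, 0, 0.4, 0.7, 1],
  xyz=[
    [0, 0, 0],
    [0, 0, 0],
    [0, 0, 0],
    [0, 0, 0],
    [0, 0, 0],
  ],
  dr=[
    [0, 0, 0],
    [0, 0, 0],
    [0, 0, 0],
    [0, 0, 0],
    [0, 0, 0],
  ],
)

```text
clock: 10.9
tcp_pos: [0.6093, 0.1313, 0.0841]
orientation: [-180.0, -0.2, 21.7]
wrist_force: [-0.6, 2.8, 6.1]
opening: 0.0209
grasp_force: 58.3
```

Call:
drive_tool(
  claw=[1, 1, 1, 1, 1],
  xyz=[
    [0, 0, 0],
    [0, 0, 0],
    [0, 0, 0],
    [0, 0, 3],
    [0, 0, 10],
  ],
  dr=[
    [0, 0, 0],
    [0, 0, 0],
    [0, 0, 0],
    [0, 0, 0],
    [0, 0, 0],
  ],
)

```text
clock: 11.4
tcp_pos: [0.6078, 0.1304, 0.0924]
orientation: [180.0, 0.1, 21.8]
wrist_force: [1.1, -0.4, -0.7]
opening: 0.0202
grasp_force: 58.6
```

Call:
drive_tool(
  claw=[1, 1, 1, 1, 1],
  xyz=[
    [0, 0, 25],
    [-5, -20, 55],
    [-20, -60, 65],
    [-35, -100, 65],
    [-50, -140, 65],
  ],
  dr=[
    [0, 0, 0],
    [0, 0, 0],
    [0, 0, 0],
    [0, 0, 0],
    [0, 0, 0],
  ],
)

```text
clock: 11.9
tcp_pos: [0.5578, -0.0107, 0.1584]
orientation: [180.0, -0.1, 21.8]
wrist_force: [0.1, -0.7, -0.7]
opening: 0.0198
grasp_force: 58.7
```

Call:
drive_tool(
  claw=[1, 1, 1, 1, 1],
  xyz=[
    [-15, -40, 0],
    [-30, -80, 0],
    [-45, -120, 0],
    [-55, -144, 0],
    [-55, -144, 0],
  ],
  dr=[
    [0, 0, 0],
    [0, 0, 0],
    [0, 0, 0],
    [0, 0, 0],
    [0, 0, 0],
  ],
)

```text
clock: 12.4
tcp_pos: [0.5019, -0.1561, 0.1578]
orientation: [180.0, 0.0, 21.6]
wrist_force: [-0.1, -0.2, -1.2]
opening: 0.0204
grasp_force: 58.8
```

Run:
```python
from h import *
a=np.linspace(0,2*np.pi,60)
t=ctrl.state(); print(t['tcp_pos'],t['orientation']); p=t['tcp_pos']; h=p[2]-.083
X,Y=p[0]+.004,p[1]+.0015
out=[]
for c,(r0,r1,c0,c1) in dict(wrist=(130,400,160,480),scene=(100,250,160,338)).items():
    s=vision.snapshot(c); f=400/(c1-c0); im=cv2.resize(s['frame'][r0:r1,c0:c1],None,fx=f,fy=f)[:,:,::-1].copy()
    for z,r,col in [(.114,.011,(0,0,255)),(0,.016,(0,255,0)),(.066,.016,(255,0,0))]:
        q=(proj(s,np.c_[X+r*np.cos(a),Y+r*np.sin(a),0*a+z+h])-[c0,r0])*f
        cv2.polylines(im,[q.astype(np.int32)],True,col,1)
    q=(proj(s,np.c_[.507+.024*np.cos(a),-.1525+.024*np.sin(a),0*a+.022])-[c0,r0])*f
    cv2.polylines(im,[q.astype(np.int32)],True,(255,255,0),1); out.append(im[:335])
cv2.imwrite('pics/m6.png',np.hstack(out))
```

```text
[ 0.50190498 -0.15614191  0.15777504] [1.79962228e+02 2.91397094e-02 2.15839506e+01]
```

View pics/m6.png

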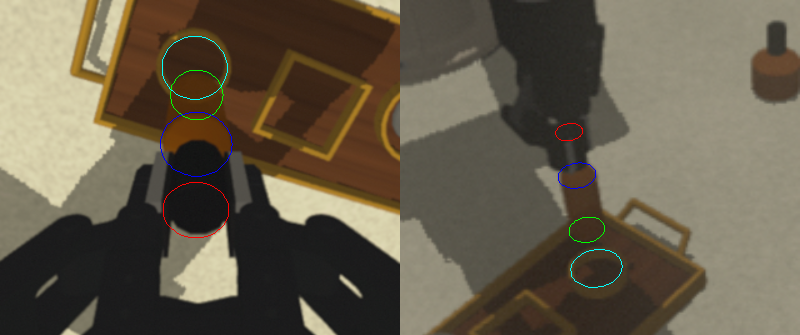

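The held bottle is upright: its body and cap match the model (wrist part 196,95–210), centred to within about 2 mm over the ring at (195,66). I'll lower it.

Call:
drive_tool(
  claw=[1, 1, 1, 1, 1],
  xyz=[
    [1, 2, -25],
    [1, 2, -45],
    [1, 2, -58],
    [1, 2, -61],
    [1, 2, -62],
  ],
  dr=[
    [0, 0, 0],
    [0, 0, 0],
    [0, 0, 0],
    [0, 0, 0],
    [0, 0, 0],
  ],
)

```text
clock: 13.0
tcp_pos: [0.5045, -0.1509, 0.0952]
orientation: [-180.0, 0.0, 21.8]
wrist_force: [-0.1, 0.5, -1.4]
opening: 0.0203
grasp_force: 58.8
```

Call:
drive_tool(
  claw=[1, 1, 1, 1, 1],
  xyz=[
    [0, 0, -1],
    [0, 0, -2],
    [0, 0, -3],
    [0, 0, -3],
    [0, 0, -3],
  ],
  dr=[
    [0, 0, 0],
    [0, 0, 0],
    [0, 0, 0],
    [0, 0, 0],
    [0, 0, 0],
  ],
)

```text
clock: 13.5
tcp_pos: [0.5043, -0.1515, 0.0925]
orientation: [180.0, -0.0, 21.8]
wrist_force: [0.3, 0.9, -0.6]
opening: 0.0207
grasp_force: 58.8
```

Call:
drive_tool(
  claw=[1, 1, 1, 1, 1],
  xyz=[
    [-1, -2, 0],
    [-1, -2, -1],
    [-1, -2, -1],
    [-1, -2, -2],
    [-1, -2, -2],
  ],
  dr=[
    [0, 0, 0],
    [0, 0, 0],
    [0, 0, 0],
    [0, 0, 0],
    [0, 0, 0],
  ],
)

```text
clock: 14.0
tcp_pos: [0.5041, -0.1537, 0.092]
orientation: [179.9, -0.1, 21.7]
wrist_force: [-3.8, 2.1, 19.0]
opening: 0.0201
grasp_force: 61.4
```

Firm contact with the floor. I'll ease up by a millimetre, release and go up.

Call:
drive_tool(
  claw=[1, 0.5, 0, -0.6, -1],
  xyz=[
    [0, 0, 1],
    [0, 0, 1],
    [0, 0, 1],
    [0, 0, 1],
    [0, 0, 1],
  ],
  dr=[
    [0, 0, 0],
    [0, 0, 0],
    [0, 0, 0],
    [0, 0, 0],
    [0, 0, 0],
  ],
)

```text
clock: 14.5
tcp_pos: [0.5031, -0.1535, 0.091]
orientation: [-180.0, 0.0, 21.8]
wrist_force: [-0.3, -0.6, -0.0]
opening: 0.0644
grasp_force: 0.0
```

Call:
drive_tool(
  claw=[-1, -1, -1, -1, -1],
  xyz=[
    [0, 0, 0],
    [0, 0, 20],
    [0, 0, 60],
    [0, 0, 100],
    [0, 0, 130],
  ],
  dr=[
    [0, 0, 0],
    [0, 0, 0],
    [0, 0, 0],
    [0, 0, 0],
    [0, 0, 0],
  ],
)

```text
clock: 15.0
tcp_pos: [0.5036, -0.1536, 0.2235]
orientation: [179.9, -0.1, 21.8]
wrist_force: [1.4, -1.5, -0.8]
opening: 0.0853
grasp_force: 0.0
```

Call:
drive_tool(
  claw=[-1, -1, -1, -1, -1],
  xyz=[
    [-6, 45, 10],
    [-12, 90, 10],
    [-18, 135, 10],
    [-24, 180, 10],
    [-30, 225, 10],
  ],
  dr=[
    [0, 0, -0.1],
    [0, 0, -0.2],
    [0, 0, -0.3],
    [0, 0, -0.3],
    [0, 0, -0.3],
  ],
)

```text
clock: 15.5
tcp_pos: [0.4727, 0.0731, 0.2314]
orientation: [-180.0, -0.0, 4.5]
wrist_force: [1.1, 0.2, 0.0]
opening: 0.0855
grasp_force: 0.0
```

Call:
drive_tool(
  claw=[-1, -1, -1, -1, -1],
  xyz=[
    [-6, 45, 0],
    [-12, 90, 0],
    [-18, 135, 0],
    [-24, 180, 0],
    [-24, 180, 0],
  ],
  dr=[
    [0, 0, 0],
    [0, 0, 0],
    [0, 0, 0],
    [0, 0, 0],
    [0, 0, 0],
  ],
)

```text
clock: 16.0
tcp_pos: [0.4485, 0.2561, 0.2313]
orientation: [-179.9, -0.0, 4.8]
wrist_force: [0.3, -1.1, -0.3]
opening: 0.0851
grasp_force: 0.0
```

Run:
```python
from h import *
s=vision.snapshot('wrist'); t=ctrl.state(); print(t['tcp_pos'],t['orientation'])
sc=vision.snapshot('scene')
h=300
cv2.imwrite('pics/m7.png',np.hstack([cv2.resize(s['frame'],(480,h)),cv2.resize(sc['frame'][170:320,150:300],(300,h))])[:,:,::-1])
def top(s,x,y,zt,l,b=.006):
    P=cloud(s); k=(abs(P[...,0]-x)<.04)&(abs(P[...,1]-y)<.04)&(abs(P[...,2]-zt)<b); q=P[k]
    if len(q):
        r=cv2.minAreaRect(np.float32(q[:,:2]*1000)); print(l,len(q),np.round((q.min(0)+q.max(0))/2,4),np.round(np.ptp(q,0),3),np.round(r[0],1),np.round(r[1],1),r[2])
top(s,.447,.311,.107,'sq',.003);top(s,.447,.311,.06,'sqbody',.003); top(sc,.507,-.152,.122,'slim'); top(sc,.534,-.338,.096,'jig')
```

```text
[0.44862199 0.25381211 0.23107578] [-1.79990505e+02  4.92006130e-03  4.79793125e+00]
sq 693 [0.4486 0.3107 0.1064] [0.024 0.025 0.005] [448.5 310.5] [24. 24.] 85.57777404785156
sqbody 920 [0.4486 0.3106 0.0598] [0.046 0.047 0.006] [448.7 310.5] [44.  43.5] 85.50299835205078
slim 81 [ 0.5043 -0.1518  0.1198] [0.023 0.021 0.007] [ 504.2 -151.1] [19.8 22. ] 45.1840934753418
jig 161 [ 0.5321 -0.3383  0.0934] [0.048 0.048 0.007] [ 532.6 -338.5] [47.7 46.9] 81.12206268310547
```

View pics/m7.png

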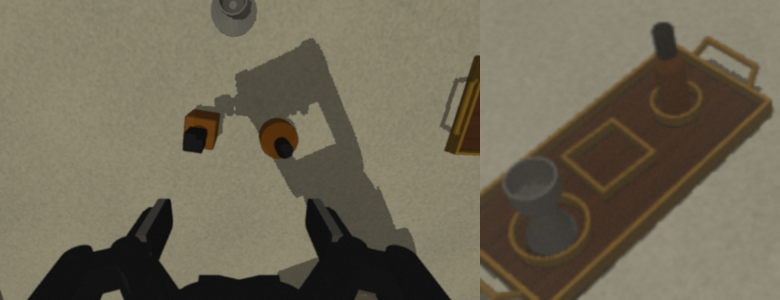

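The slim bottle stands in its ring (665,80 to 675,100), jigger still fine. The square bottle's stopper is at (195,138) with yaw about −4.5°. I'll align and go down.

Call:
drive_tool(
  claw=[-1, -1, -1, -1, -1],
  xyz=[
    [0, 30, 0],
    [0, 56, -20],
    [0, 56, -60],
    [0, 56, -80],
    [0, 56, -80],
  ],
  dr=[
    [0, 0, -0.1],
    [0, 0, -0.162],
    [0, 0, -0.162],
    [0, 0, -0.162],
    [0, 0, -0.162],
  ],
)

```text
clock: 16.6
tcp_pos: [0.4477, 0.305, 0.1484]
orientation: [179.8, 0.3, -4.8]
wrist_force: [-0.4, -0.3, -0.3]
opening: 0.0855
grasp_force: 0.0
```

Call:
drive_tool(
  claw=[-1, -1, -1, -1, -1],
  xyz=[
    [1, 3, -10],
    [1, 3, -40],
    [1, 3, -65],
    [1, 3, -72],
    [1, 3, -72],
  ],
  dr=[
    [0, 0, 0],
    [0, 0, 0],
    [0, 0, 0],
    [0, 0, 0],
    [0, 0, 0],
  ],
)

```text
clock: 17.1
tcp_pos: [0.4504, 0.3102, 0.0793]
orientation: [180.0, 0.0, -4.7]
wrist_force: [-0.5, 0.6, 0.3]
opening: 0.0855
grasp_force: 0.0
```

Call:
drive_tool(
  claw=[-0.3, 0, 0.4, 0.7, 1],
  xyz=[
    [0, 0, 0],
    [0, 0, 0],
    [0, 0, 0],
    [0, 0, 0],
    [0, 0, 0],
  ],
  dr=[
    [0, 0, 0],
    [0, 0, 0],
    [0, 0, 0],
    [0, 0, 0],
    [0, 0, 0],
  ],
)

```text
clock: 17.6
tcp_pos: [0.4508, 0.311, 0.0801]
orientation: [-179.9, -0.1, -4.7]
wrist_force: [-0.1, 0.4, 4.7]
opening: 0.023
grasp_force: 59.7
```

Call:
drive_tool(
  claw=[1, 1, 1, 1, 1],
  xyz=[
    [0, 0, 0],
    [0, 0, 0],
    [0, 0, 0],
    [0, 0, 3],
    [0, 0, 10],
  ],
  dr=[
    [0, 0, 0],
    [0, 0, 0],
    [0, 0, 0],
    [0, 0, 0],
    [0, 0, 0],
  ],
)

```text
clock: 18.1
tcp_pos: [0.4495, 0.3101, 0.0889]
orientation: [179.9, 0.1, -4.7]
wrist_force: [-0.0, -0.1, -2.6]
opening: 0.0229
grasp_force: 58.8
```

Call:
drive_tool(
  claw=[1, 1, 1, 1, 1],
  xyz=[
    [0, 0, 25],
    [0, 0, 60],
    [0, 0, 100],
    [0, -10, 130],
    [0, -30, 140],
  ],
  dr=[
    [0, 0, 0],
    [0, 0, 0],
    [0, 0, 0],
    [0, 0, 0],
    [0, 0, 0],
  ],
)

```text
clock: 18.6
tcp_pos: [0.4515, 0.2819, 0.2331]
orientation: [-179.8, -0.2, -4.6]
wrist_force: [0.6, -0.1, -2.5]
opening: 0.0231
grasp_force: 59.2
```

Call:
drive_tool(
  claw=[1, 1, 1, 1, 1],
  xyz=[
    [5, -45, 0],
    [10, -90, 0],
    [15, -135, 0],
    [20, -180, 0],
    [25, -225, 0],
  ],
  dr=[
    [0, 0, 0.03],
    [0, 0, 0.06],
    [0, 0, 0.06],
    [0, 0, 0.06],
    [0, 0, 0.06],
  ],
)

```text
clock: 19.1
tcp_pos: [0.4748, 0.0538, 0.2297]
orientation: [-180.0, -0.0, -1.3]
wrist_force: [1.0, 0.2, -2.7]
opening: 0.0229
grasp_force: 59.4
```

Call:
drive_tool(
  claw=[1, 1, 1, 1, 1],
  xyz=[
    [5, -45, 0],
    [10, -90, 0],
    [15, -135, 0],
    [20, -180, 0],
    [25, -225, 0],
  ],
  dr=[
    [0, 0, 0],
    [0, 0, 0],
    [0, 0, 0],
    [0, 0, 0],
    [0, 0, 0],
  ],
)

```text
clock: 19.6
tcp_pos: [0.4998, -0.1713, 0.2296]
orientation: [-180.0, -0.0, -1.3]
wrist_force: [1.4, 0.7, -2.1]
opening: 0.0227
grasp_force: 59.4
```

Call:
drive_tool(
  claw=[1, 1, 1, 1, 1],
  xyz=[
    [5, -40, 0],
    [10, -70, 0],
    [10, -78, 0],
    [10, -78, 0],
    [10, -78, 0],
  ],
  dr=[
    [0, 0, 0],
    [0, 0, 0],
    [0, 0, 0],
    [0, 0, 0],
    [0, 0, 0],
  ],
)

```text
clock: 20.1
tcp_pos: [0.5097, -0.2465, 0.2291]
orientation: [-180.0, 0.0, -1.3]
wrist_force: [0.2, 0.2, -2.0]
opening: 0.0232
grasp_force: 59.6
```

Run:
```python
from h import *
t=ctrl.state(); print(t['tcp_pos'],t['orientation']); p=t['tcp_pos']; h=p[2]-.0795
def sq(x,y,s,z,a):
    c=np.array([[1,1],[-1,1],[-1,-1],[1,-1]])*s/2; a=np.radians(a); R=np.array([[np.cos(a),-np.sin(a)],[np.sin(a),np.cos(a)]])
    return np.c_[c@R.T+[x,y],np.full(4,z)]
out=[]
for c,(r0,r1,c0,c1) in dict(wrist=(0,400,80,560),scene=(90,290,110,350)).items():
    s=vision.snapshot(c); f=400/(c1-c0); im=cv2.resize(s['frame'][r0:r1,c0:c1],None,fx=f,fy=f)[:,:,::-1].copy()
    for S,col in [(sq(p[0]-.001,p[1],.044,h,-1),(0,255,0)),(sq(p[0]-.001,p[1],.044,h+.062,-1),(255,0,0)),(sq(.51,-.2475,.06,.022,-.9),(255,255,0))]:
        cv2.polylines(im,[((proj(s,S)-[c0,r0])*f).astype(np.int32)],True,col,1)
    out.append(im[:333])
cv2.imwrite('pics/m8.png',np.hstack(out))
```

```text
[ 0.50972444 -0.24652173  0.22914687] [-1.79954219e+02  4.60758095e-02 -1.27540777e+00]
```

View pics/m8.png

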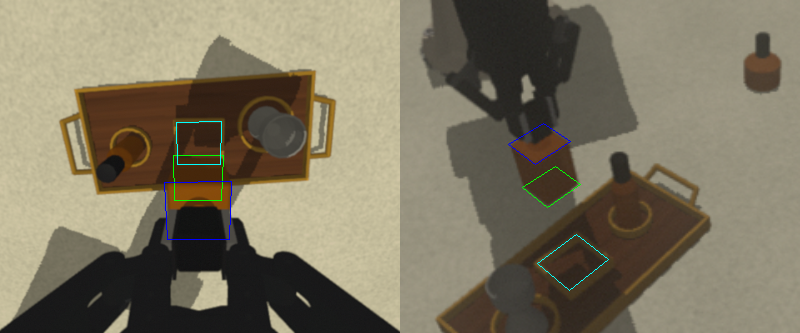

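Bottle (200,180) is upright and lined up with the frame (199,142). The jigger and slim bottle are clear on both sides, so I'll lower it.

Call:
drive_tool(
  claw=[1, 1, 1, 1, 1],
  xyz=[
    [1, -1, -40],
    [1, -1, -80],
    [1, -1, -115],
    [1, -1, -130],
    [1, -1, -134],
  ],
  dr=[
    [0, 0, 0],
    [0, 0, 0],
    [0, 0, 0],
    [0, 0, 0],
    [0, 0, 0],
  ],
)

```text
clock: 20.7
tcp_pos: [0.51, -0.2467, 0.0934]
orientation: [-179.9, 0.2, -1.2]
wrist_force: [0.3, -0.8, -2.5]
opening: 0.0232
grasp_force: 59.5
```

Call:
drive_tool(
  claw=[1, 1, 1, 1, 1],
  xyz=[
    [0, 0, -1],
    [0, 0, -3],
    [0, 0, -4],
    [0, 0, -5],
    [0, 0, -5],
  ],
  dr=[
    [0, 0, 0],
    [0, 0, 0],
    [0, 0, 0],
    [0, 0, 0],
    [0, 0, 0],
  ],
)

```text
clock: 21.2
tcp_pos: [0.5114, -0.2486, 0.0907]
orientation: [180.0, -0.0, -1.3]
wrist_force: [-0.8, 0.6, -2.1]
opening: 0.0234
grasp_force: 59.5
```

Call:
drive_tool(
  claw=[1, 1],
  xyz=[
    [0, 0, -1],
    [0, 0, -1],
  ],
  dr=[
    [0, 0, 0],
    [0, 0, 0],
  ],
)

```text
clock: 21.4
tcp_pos: [0.5112, -0.2485, 0.0893]
orientation: [180.0, -0.0, -1.3]
wrist_force: [-0.6, -1.4, -1.8]
opening: 0.0229
grasp_force: 59.5
```

Call:
drive_tool(
  claw=[1, 1, 1],
  xyz=[
    [0, 0, -1],
    [0, 0, -1],
    [0, 0, -1],
  ],
  dr=[
    [0, 0, 0],
    [0, 0, 0],
    [0, 0, 0],
  ],
)

```text
clock: 21.7
tcp_pos: [0.5112, -0.2484, 0.0882]
orientation: [-180.0, 0.0, -1.3]
wrist_force: [-0.1, 0.1, -1.6]
opening: 0.0233
grasp_force: 59.5
```

Call:
drive_tool(
  claw=[1, 1, 1],
  xyz=[
    [0, 0, -1],
    [0, 0, -1],
    [0, 0, -1],
  ],
  dr=[
    [0, 0, 0],
    [0, 0, 0],
    [0, 0, 0],
  ],
)

```text
clock: 22.0
tcp_pos: [0.5114, -0.2485, 0.0881]
orientation: [180.0, -0.0, -1.3]
wrist_force: [-2.2, 1.4, 8.1]
opening: 0.0232
grasp_force: 61.0
```

Contact. Release partway, go up and move aside to look.

Call:
drive_tool(
  claw=[0.5, 0.2, 0, 0, 0],
  xyz=[
    [0, 0, 0],
    [0, 0, 0],
    [0, 0, 0],
    [0, 0, 0],
    [0, 0, 0],
  ],
  dr=[
    [0, 0, 0],
    [0, 0, 0],
    [0, 0, 0],
    [0, 0, 0],
    [0, 0, 0],
  ],
)

```text
clock: 22.5
tcp_pos: [0.5112, -0.2485, 0.0872]
orientation: [180.0, 0.0, -1.3]
wrist_force: [0.6, -0.3, -0.6]
opening: 0.0428
grasp_force: 0.0
```

Call:
drive_tool(
  claw=[0, 0, 0, 0, 0],
  xyz=[
    [0, 0, 10],
    [0, 0, 40],
    [0, 0, 80],
    [0, 0, 120],
    [0, 0, 160],
  ],
  dr=[
    [0, 0, 0],
    [0, 0, 0],
    [0, 0, 0],
    [0, 0, 0],
    [0, 0, 0],
  ],
)

```text
clock: 23.0
tcp_pos: [0.511, -0.2483, 0.2496]
orientation: [180.0, -0.0, -1.3]
wrist_force: [1.5, 0.5, -0.6]
opening: 0.043
grasp_force: 0.0
```

Call:
drive_tool(
  claw=[0, 0, 0, 0, 0],
  xyz=[
    [-30, 0, 20],
    [-60, 0, 50],
    [-80, 0, 60],
    [-80, 0, 60],
    [-80, 0, 60],
  ],
  dr=[
    [0, 0, 0],
    [0, 0, 0],
    [0, 0, 0],
    [0, 0, 0],
    [0, 0, 0],
  ],
)

```text
clock: 23.5
tcp_pos: [0.4315, -0.2485, 0.3079]
orientation: [180.0, -0.1, -1.3]
wrist_force: [-0.8, 0.0, 0.2]
opening: 0.0425
grasp_force: 0.0
```

Run:
```python
from h import *
a=vision.snapshot('scene')['frame'][80:330,130:430]; b=vision.snapshot('wrist')['frame'][0:300,140:500]
cv2.imwrite('pics/m9.png',np.hstack([cv2.resize(a,(420,350)),cv2.resize(b,(380,350))])[:,:,::-1])
```

```text
(no output)
```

View pics/m9.png

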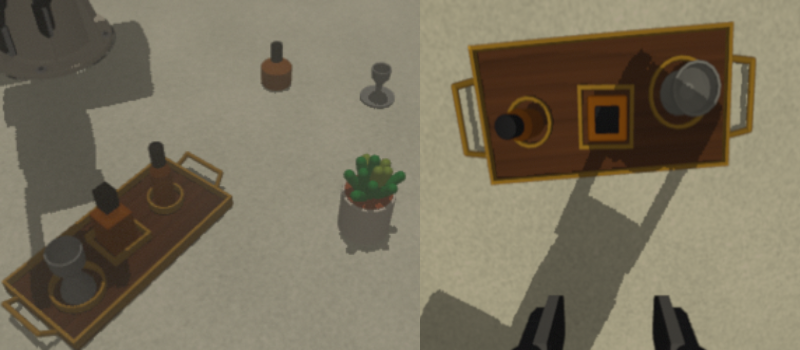

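All three stand upright in their holders: jigger (685,88), square bottle (606,118) and slim bottle (525,122). The squat bottle, cup and plant haven't moved, so I'll hand in the job.

```bash
python3 -c "
from cell import ctrl; print(ctrl.close_job())"
```

```text
the job is handed in; nothing more can be done
None
```

The job is handed in at about 24 s: the final picture shows the jigger, slim bottle and square bottle upright in their holders, and the footed cup, squat bottle and plant still where they stood.

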